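# Lock the banding wheel with its index pin

## Robot

A 7-joint arm with a two-finger parallel gripper is mounted at the origin on the work surface. World frame = base frame: x ahead of the robot, y to its left, z up, the work surface at z = 0. Lengths are in m, angles in rad, forces in N, time in s.
With the tool pointing down it reaches from about 0.425 to 1.025 m from the base axis. Payload 3.6 kg.
Tool frame: the origin (TCP) lies on the centre line of the jaws, within the pads' length; the fingertips stand 22 mm ahead of it and the grasp point (between the pads) lies 3 mm ahead of it; z points along the fingers, y is the line along which they close (so a half turn about z gives the same grasp; the last joint's range is limited). The gripper opens to 85 mm and grips with 20 to 120 N. Pads are 22 mm wide; open, the fingers measure 114 mm over their backs; the gripper's body (76 mm by 85 mm) begins 54 mm behind the grasp point. The pads swing forward as they close: fully open they stand 13 mm farther back than shut.
Start: joints at [-1.198, 0.591, 0.048, 1.609, -0.033, 0.943, -0.034], TCP at [0.326, 0.647, 0.253] pointing down, gripper open.
Joint ranges: [-2.69, 2.69], [-0.47, 2.24], [-1.27, 1.36], [0.19, 2.51], [-1.53, 4.68], [0.08, 2.07], [-3.09, 3.09]. Speed limits (rad/s): [2.57, 2.57, 3.14, 3.14, 3.14, 3.14, 3.14].

## Interface

Orientations are given as a unit quaternion [w, x, y, z].
In Python, from bench import env gives the robot as it stands.
- The arm moves only by the tool send_rows, never from a script. Its arguments are lists of equal length, an entry for each row: "delta_pos": the shift along the tool's x, y, z in m, a list of three; "twist": the turn about the tool's z in degrees; "jaw": the opening in per cent of the stroke, from 0 (shut) to 100 (fully open). In form: {"delta_pos": [[dx, dy, dz], ...], "twist": [twist, ...], "jaw": [jaw, ...]}. A call has 1 to 12 rows; each row is the pose to reach, as a shift and turn from the pose commanded when the call began, along the tool's axes at that moment; what a row does not reach only later rows make up. A row lasts 1/8 s, in which the tool goes at most 62.5 mm and 10.7 degrees, less where a joint would pass 70% of its speed; a pose out of reach is approached as far as the arm can. A call with a gripper value outside its range is refused whole. The fingers move at their own pace and stop on an object; "squeeze" is the grip in N (left out, the last holds). Time passes only in rows, so rows that repeat a pose let the fingers close. It gives the time, the measured TCP pose, the force, the opening and the grip force at its end, in the units of the state.
- env.observe(): the state, without advancing time (a new reading comes with each control period).
- env.camera(name): name is "scene" or "side" or "wrist"; returns a dict with "frame" (400x640x3 uint8, blue, green, red), "z_map" (400x640 float32, m along the optical axis (not along the pixel's ray), 0 where there is no reading), "fx", "fy", "cx", "cy" (pixels), "k1" (the pictures are not rectified: a ray, as slopes to the right and down, at radius r is drawn at 1 + k1 r^2 times it, then the intrinsics apply), "cam_to_world" (4x4, takes a point from camera to world coordinates). Camera axes: x right, y up, looking along -z (the intrinsics and any distortion apply to the point x, -y, -z); pixel columns grow to the right and rows downward; lengths in m; the calibration is good to about 2 mm. A picture is of the moment at which its call begins.
- env.sign_off(): hands the job in; it is judged then, once.
The state is a dict: "time_s": time; "joints": joint angles; "dq": joint speeds; "joint_torque": joint torques, N m; "tcp_pos": TCP position; "tool_rot": TCP orientation; "ft_force": force on the tool from outside, world axes, zero at the start; "ft_torque": the same for the moment, N m; "opening": finger opening in m; "grasp_force": force on a finger pad.
Only numpy, scipy, OpenCV 4.12 (cv2) and the standard library are available. Lean on these libraries where they do the work, as an engineer would, in place of code of your own. Each camera call takes 0.05 s, during which the arm holds its last target. There are 200 camera calls.

## Task

Lock the banding wheel so it cannot turn: take the steel lock pin out of the wooden tool block, put it in the bush block's hole near the rim of the wheel head, swing the loose head round by feel until the pin drops through into an index hole in the base underneath, and leave the pin fully home with its grip sitting flush on the bush block. Don't force the pin against the wheel, keep the little vase standing where it is on the head, and leave everything else on the table as it is.

Things in the scene. Friction and masses are not known exactly. Their poses are not given: they have to be found in the camera images.
- turntable: Banding wheel, fixed: round dark base 208 mm wide (its yaw tells nothing), round loose head on top. Origin on the table on the upright axis. Under the head (6 mm gap, hidden) the base's flat index plate, top 50 mm up, has two 13.5 mm wide blind index holes, 24 mm deep, 85 mm from the axis, opposite each other. Their place round the circle varies, is not measured: find it by feel.
- head (a joint): Angle of the loose head about its upright axis, rad, growing counter-clockwise seen from above. It spins freely either way without end stops, with a little bearing drag (0.15 N at the hole).
- head_axis (a point): Centre of the head's upper face, on the wheel's axis, 68 mm above the table. The head is a flat aluminium disc, 216 mm across and 12 mm thick.
- head_hole (a point): Centre of the mouth of the head's only hole, 85 mm from the axis, 78 mm up: on top of a square steel bush block, 26 x 26 mm, 10 mm high, that stands on the head's face and turns with it. The hole goes straight down through block and head (22 mm) and is 13.5 mm wide. At the start it is at least 0.35 rad from both index holes.
- pin: Smooth steel lock pin, 82 mm long, 160 g, in one of the block's holes: shank 12 mm wide, 50 mm long, tip chamfered 2 mm; round ribbed grip above, 24 mm wide, 32 mm high. Origin at the tip, z up to the grip. In the head's hole it stands on the index plate, shoulder 22 mm above the bush block; over an index hole it drops 22 mm by its own weight (unless held or leaned on hard), shoulder on the block.
- pin_shoulder (a point): Point on the pin's axis at the flat underside of its grip (50 mm above the tip).
- block: Wooden tool block, 150 x 50 x 60 mm (its x, y, z), fixed to the table, origin under its centre. Two upright 14 mm holes, 54 mm deep, 45 mm to either side of its centre along its x; the lock pin stands in one, its shoulder on the block's top, and the awl in the other.
- awl: Awl standing in the block's other hole, beside the pin: thin steel shank, 10 mm, below a pear-shaped wooden handle 38 mm wide and 54 mm high. Origin at the lower end. Leave it.
- vase: Small white bisque vase, 56 mm wide, 64 mm high, standing loose near the middle of the head, within 9 mm of the axis. Origin under its centre. It must stay standing near the middle.
- tumbler: Lidded drinking tumbler, 85 mm wide, 150 mm high, origin under its centre. Leave it.
- paint_bottle: Black paint bottle with white nozzle, 64 mm wide, 199 mm high, origin under its centre. Leave it.
- jar: Low paint jar, 56 mm wide, 55 mm high, origin under its centre. Leave it.
- palette_knife: Palette knife lying on the table, 200 mm long. Leave it.
- pastel: Square pastel stick lying on the table, 70 x 13 x 13 mm. Leave it.
There are look-alikes about, which are no part of the job. Leave any yellow look-alike of the vase alone.

How it is judged:
At the end, for the whole second after the job is handed in: The pin stands upright in the head's hole and in an index hole of the base, its shoulder within 2.5 mm of the bush block's top (within 3 mm of the hole's centre, tilt under 0.08 rad), pin and head at rest; the vase stands upright within 20 mm of the wheel's axis (z of pin_shoulder in the frame of turntable between 0.075 and 0.0805 m and horizontal distance between pin_shoulder and head_hole below 0.003 m and angle between pin's own z axis and vertical below 0.08 rad and linear speed of pin below 0.02 m/s and velocity of joint head between -0.05 and 0.05 rad/s and angle between vase's own z axis and vertical below 0.1 rad and horizontal distance between vase and head_axis below 0.02 m); the robot touches nothing.
It fails at once if the pin is forced against the wheel's head: more than 60 N between them (contact force between pin and turntable above 60 N).
It fails at once if the vase is knocked over or shoved off the middle of the wheel (angle between vase's own z axis and vertical above 0.35 rad or horizontal distance between vase and head_axis above 0.03 m).
It fails at once if another thing on the table is moved by more than 30 mm (distance of any of awl, tumbler, paint_bottle, jar, palette_knife, pastel from where it was at the start of the episode above 0.03 m).
It also fails if it takes over 64 s, if anything falls off the work surface, if the arm or the gripper's body presses on something with over 40 N, if the wrist force passes 120 N, or if a joint passes its speed limit or range.

## Working session

There is one attempt and no reset: what is moved stays moved. The work goes in short steps, Python scripts to look and compute and a tool call to move; the robot and the scene stay as the last step left them, time stands still between calls to the robot, and variables do not carry over. Pictures are saved under pics/ and viewed, at most 10 in all, crops included, and the job is handed in when it is done.

Besides the shell and the picture viewer there is one more tool, called after "Request:" as a command line: name --pt "numbers of a row" for each row, then --argument value for the rest. send_rows: Moves the arm, as the interface text tells. Its arguments: {"type":"object","properties":{"delta_pos":{"type":"array"},"twist":{"type":"array"},"jaw":{"type":"array"},"squeeze":{"type":"number"}},"required":["delta_pos","twist","jaw"]}

```bash
mkdir -p pics
cat > h.py <<'E'
import numpy as np, cv2
from bench import env
def ray(c,u,v):
    p=np.array([(u-c["cx"])/c["fx"],(v-c["cy"])/c["fy"]]); q=p.copy()
    for _ in range(20): q=p/(1+c["k1"]*(q@q))
    T=np.array(c["cam_to_world"]); return T[:3,3], T[:3,:3]@np.array([q[0],-q[1],-1.0])
def onz(c,u,v,z):
    o,d=ray(c,u,v); return o+d*(z-o[2])/d[2]
def dep(c,u,v):
    o,d=ray(c,u,v); return o+d*float(c["z_map"][int(v),int(u)])
def proj(c,P):
    T=np.array(c["cam_to_world"]); x=T[:3,:3].T@(np.array(P)-T[:3,3]); q=np.array([x[0],-x[1]])/-x[2]
    q=q*(1+c["k1"]*(q@q)); return q[0]*c["fx"]+c["cx"],q[1]*c["fy"]+c["cy"]
def cloud(c):
    v,u=np.mgrid[0:400,0:640]; p=np.stack([(u-c["cx"])/c["fx"],(v-c["cy"])/c["fy"]],-1); q=p.copy()
    for _ in range(20): q=p/(1+c["k1"]*(q**2).sum(-1,keepdims=True))
    T=np.array(c["cam_to_world"]); d=np.concatenate([q[...,:1],-q[...,1:],-np.ones((400,640,1))],-1)
    return T[:3,3]+(d*c["z_map"][...,None])@T[:3,:3].T
E
python3 - <<'E'
from h import *
a=env.camera("scene");b=env.camera("side")
cv2.imwrite("pics/a.png",a["frame"]);cv2.imwrite("pics/b.png",b["frame"])
for c in(a,b):print(c["cam_to_world"],c["fx"],c["k1"])
o=env.observe();print(o)
E
```

```text
[[-0.45063451 -0.75691934  0.47328814  1.05581624]
 [ 0.8926078  -0.37408095  0.25162425  0.19418428]
 [-0.01341118  0.53585125  0.84420589  0.95385471]
 [ 0.          0.          0.          1.        ]] 417.372928146579 -0.08092766183823945
[[-8.89158296e-01  2.82056301e-01 -3.60335631e-01  2.46866122e-01]
 [-4.57599518e-01 -5.48840866e-01  6.99554419e-01  5.49955138e-01]
 [-4.53188031e-04  7.86904026e-01  6.17075237e-01  6.19399603e-01]
 [ 0.00000000e+00  0.00000000e+00  0.00000000e+00  1.00000000e+00]] 385.5861277470261 -0.08870435655224508
{'time_s': 0.1, 'joints': array([-1.19751098,  0.5920329 ,  0.04832167,  1.60971754, -0.03331413,
        0.94268572, -0.03367272]), 'dq': array([ 0.00072853, -0.00333825, -0.00047718, -0.00258465, -0.00016267,
       -0.00027786,  0.000518  ]), 'joint_torque': array([ 4.88303922e-03, -5.49999833e+01,  1.55310564e+00, -1.98824751e+01,
        9.68878332e-03,  3.79459496e-03,  1.68538207e-06]), 'tcp_pos': array([0.32594   , 0.64680743, 0.25224285]), 'tool_rot': array([-1.80256155e-04,  2.31238451e-01,  9.72896572e-01, -1.00299504e-03]), 'ft_force': array([-0.45509061,  0.32013732, -0.21553806]), 'ft_torque': array([-0.00574507,  0.00425557,  0.03010792]), 'grasp_force': 0.0, 'opening': 0.08576239159031845}
```

View pics/a.png

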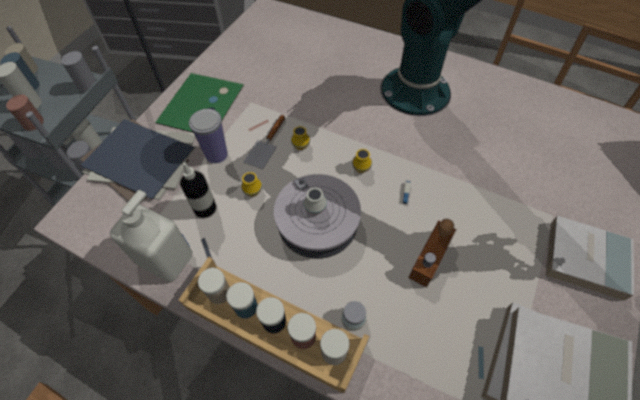

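View pics/b.png

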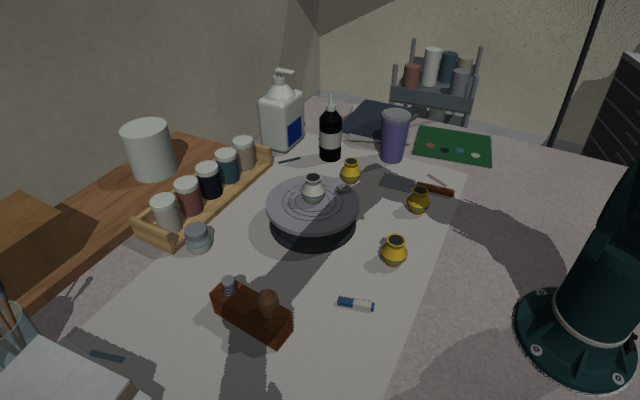

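The scene view shows the wheel at about (318,212) with the white vase at (315,200) and the bush block near (300,184). The tool block is at (433,252), with the grey pin at (430,260) and the awl at (446,228). In the side view the pin is at (229,285), the awl at (268,300) and the bush at (343,190).

Run:
```python
from h import *
a=env.camera("scene");b=env.camera("side")
for n,c,ru,ws in (("a",a,(265,375,165,255),(405,465,210,290)),("b",b,(255,370,165,255),(200,300,265,350))):
    P=cloud(c)
    print(n,"tcp px",proj(c,env.observe()["tcp_pos"]))
    Q=P[ru[2]:ru[3],ru[0]:ru[1]].reshape(-1,3)
    m=Q[abs(Q[:,2]-.068)<.004]; print("head z",np.median(m[:,2]),cv2.minEnclosingCircle(m[:,:2].astype(np.float32)*1000), len(m))
    ctr=np.array(cv2.minEnclosingCircle(m[:,:2].astype(np.float32))[0])
    r=np.linalg.norm(Q[:,:2]-ctr,axis=1)
    k=Q[(Q[:,2]>.073)&(Q[:,2]<.084)&(r>.06)&(r<.11)]; print("bush",len(k),np.median(k,0),cv2.minAreaRect(k[:,:2].astype(np.float32)*1000))
    k=Q[(Q[:,2]>.12)&(r<.05)]; print("vase top",len(k),k.mean(0))
    W=P[ws[2]:ws[3],ws[0]:ws[1]].reshape(-1,3)
    k=W[abs(W[:,2]-.06)<.004]; print("block",len(k),np.median(k[:,2]),cv2.minAreaRect(k[:,:2].astype(np.float32)*1000))
    k=W[(W[:,2]>.07)]; 
    z=k[:,2]; print("high",len(k),z.max())
    for s in k[::max(1,len(k)//25)]: print(np.round(s,3),end=' ')
    print()
```

```text
a tcp px (np.float64(669.8835115019606), np.float64(196.4647562740778))
head z 0.06914418043914139 ((584.6509399414062, -61.787017822265625), 109.98552703857422) 4371
bush 126 [ 0.53781912 -0.12711209  0.07738144] ((585.6802368164062, -67.96278381347656), (190.69386291503906, 192.72972106933594), 45.23634338378906)
vase top 203 [ 0.58594697 -0.06508435  0.13220179]
block 920 0.0606430515792859 ((552.3209838867188, 236.0083770751953), (50.77825927734375, 155.78976440429688), 84.97237396240234)
high 390 0.9538547066348018
[1.056 0.194 0.954] [0.504 0.226 0.109] [0.506 0.233 0.113] [0.509 0.238 0.116] [0.513 0.237 0.118] [0.515 0.233 0.113] [0.515 0.23  0.106] [0.518 0.227 0.103] [0.516 0.224 0.094] [0.511 0.255 0.109] [0.516 0.251 0.11 ] [0.52  0.248 0.109] [0.523 0.247 0.108] [0.522 0.248 0.103] [0.521 0.249 0.098] [0.518 0.254 0.092] [0.521 0.242 0.077] [0.595 0.221 0.093] [0.592 0.234 0.095] [0.602 0.224 0.093] [0.601 0.231 0.093] [0.602 0.236 0.094] [0.601 0.243 0.093] [0.609 0.226 0.083] [0.609 0.237 0.087] [0.61  0.231 0.072] 
b tcp px (np.float64(153.5037901234757), np.float64(6
[... 277 characters left out ...]
.58374543 -0.06346272  0.1305952 ]
block 1516 0.05977757901919423 ((552.11328125, 235.038330078125), (52.0374870300293, 152.37109375), 85.03614044189453)
high 741 0.619399602721737
[0.247 0.55  0.619] [0.598 0.225 0.092] [0.59  0.226 0.092] [0.587 0.23  0.093] [0.587 0.229 0.086] [0.586 0.234 0.086] [0.587 0.236 0.082] [0.588 0.236 0.077] [0.511 0.233 0.115] [0.502 0.229 0.113] [0.513 0.239 0.113] [0.498 0.233 0.113] [0.518 0.245 0.109] [0.503 0.244 0.114] [0.492 0.236 0.109] [0.512 0.251 0.109] [0.5   0.248 0.11 ] [0.492 0.241 0.104] [0.518 0.253 0.097] [0.502 0.255 0.107] [0.495 0.251 0.103] [0.489 0.238 0.089] [0.499 0.255 0.098] [0.247 0.55  0.619] [0.493 0.245 0.081] [0.504 0.252 0.074]
```

Request:
send_rows --pt "-0.04 -0.025 0.004" --pt "-0.09 -0.05 0.01" --pt "-0.14 -0.08 0.015" --pt "-0.19 -0.11 0.02" --pt "-0.24 -0.14 0.025" --pt "-0.29 -0.17 0.03" --pt "-0.34 -0.2 0.035" --pt "-0.39 -0.225 0.04" --pt "-0.429 -0.249 0.043" --pt "-0.429 -0.249 0.043" --pt "-0.429 -0.249 0.043" --twist '[0,-5,-10,-15,-20,-21.7,-21.7,-21.7,-21.7,-21.7,-21.7]' --jaw '[47,47,47,47,47,47,47,47,47,47,47]'

```text
time_s: 1.58
tcp_pos: [0.5969, 0.2326, 0.2101]
tool_rot: [-0.0, 0.044, 0.999, 0.0]
ft_force: [0.2, 0.7, -0.5]
opening: 0.0402
grasp_force: 0.0
```

```bash
cat >> h.py <<'E'
from scipy.spatial.transform import Rotation as Ro
def tool():
    o=env.observe(); q=o["tool_rot"]; R=Ro.from_quat([q[1],q[2],q[3],q[0]]).as_matrix()
    return np.array(o["tcp_pos"]),R,o
def delta(P,psi):
    p,R,o=tool(); y=np.degrees(np.arctan2(R[1,1],R[0,1]))
    print("tcp",p.round(4),"psi",y.round(2),"F",np.round(o["ft_force"],1),"j7",o["joints"][6].round(2),"open",o["opening"])
    print("delta",(R.T@(np.array(P)-p)).round(4),"twist",round(-((psi-y+180)%360-180),2))
E
python3 - <<'E'
from h import *
c=env.camera("wrist");cv2.imwrite("pics/w1.png",c["frame"])
P=cloud(c);x=P.reshape(-1,3)
k=x[(abs(x[:,2]-.092)<.004)&(np.linalg.norm(x[:,:2]-[.597,.2316],axis=1)<.022)]
print(len(k),k.mean(0) if len(k) else 0,cv2.minEnclosingCircle(k[:,:2].astype(np.float32)*1000) if len(k) else 0)
k=x[(abs(x[:,2]-.06)<.004)&(abs(x[:,0]-.552)<.1)&(abs(x[:,1]-.235)<.06)];print(cv2.minAreaRect(k[:,:2].astype(np.float32)*1000))
print(proj(c,[.597,.2316,.092]))
delta([.597,.2316,.088],85)
E
```

```text
891 [0.59583157 0.23003062 0.09248619] ((596.28564453125, 229.96568298339844), 12.007404327392578)
((551.9661254882812, 233.88967895507812), (50.18269348144531, 150.8983612060547), 84.93966674804688)
(np.float64(321.77690118718135), np.float64(204.86578567028712))
tcp [0.5965 0.2337 0.2103] psi 85.07 F [ 0.2 -0.3  0.1] j7 1.01 open 0.04048569945678288
delta [-0.0008 -0.0021  0.1222] twist 0.07
```

View pics/w1.png

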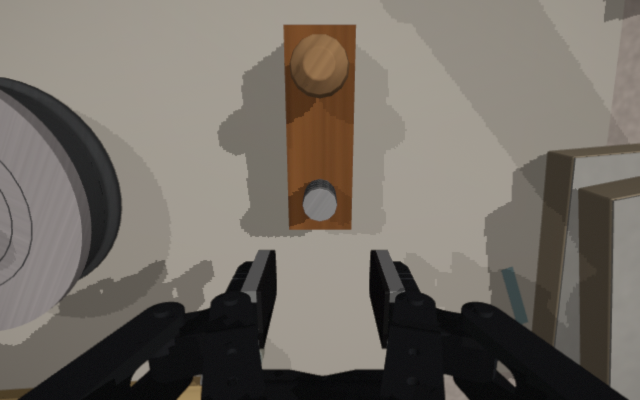

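The wrist view shows the pin at (320,203) on the centre line between the fingers, with the awl at (320,65) well clear. I'll go down and grasp.

Request:
send_rows --pt "0.001 -0.002 0.04" --pt "0.001 -0.002 0.08" --pt "0.001 -0.002 0.11" --pt "0.001 -0.002 0.122" --pt "0.001 -0.002 0.122" --pt "0.001 -0.002 0.122" --pt "0.001 -0.002 0.122" --pt "0.001 -0.002 0.122" --pt "0.001 -0.002 0.122" --pt "0.001 -0.002 0.122" --twist '[0,0,0,0,0,0,0,0,0,0]' --jaw '[47,47,47,47,47,15,15,15,15,15]' --squeeze 40

```text
time_s: 2.88
tcp_pos: [0.5971, 0.2308, 0.0897]
tool_rot: [0.001, 0.044, 0.999, 0.001]
ft_force: [-0.7, 1.4, 6.6]
opening: 0.0228
grasp_force: 39.8
```

Request:
send_rows --pt "0 0 -0.03" --pt "0 0 -0.07" --pt "0 0 -0.11" --pt "0 0 -0.14" --pt "0 0 -0.16" --pt "0 0 -0.16" --twist '[0,0,0,0,0,0]' --jaw '[15,15,15,15,15,15]'

```text
time_s: 3.62
tcp_pos: [0.5969, 0.23, 0.2497]
tool_rot: [0.001, 0.044, 0.999, 0.001]
ft_force: [-0.0, 0.3, -1.3]
opening: 0.0227
grasp_force: 40.0
```

Run:
```python
from h import *
delta([.535,-.132,.25],-35)
```

```text
tcp [0.5969 0.23   0.2497] psi 84.93 F [-0.   0.3 -1.3] j7 1.02 open 0.02266472098457111
delta [ 0.0296 -0.3661 -0.0008] twist 119.93
```

Request:
send_rows --pt "0.003 -0.036 0" --pt "0.006 -0.073 0" --pt "0.009 -0.11 0" --pt "0.012 -0.146 0" --pt "0.015 -0.183 0" --pt "0.018 -0.22 0" --pt "0.021 -0.256 0" --pt "0.024 -0.293 0" --pt "0.027 -0.33 0" --pt "0.0296 -0.366 0" --pt "0.0296 -0.366 0" --pt "0.0296 -0.366 0" --twist '[10,20,30,40,50,60,70,80,90,100,110,120]' --jaw '[15,15,15,15,15,15,15,15,15,15,15,15]'

```text
time_s: 5.12
tcp_pos: [0.533, -0.1325, 0.2469]
tool_rot: [-0.001, 0.889, 0.458, -0.001]
ft_force: [0.4, 0.7, -2.5]
opening: 0.0229
grasp_force: 40.0
```

Run:
```python
from h import *
c=env.camera("wrist");cv2.imwrite("pics/w2.png",c["frame"])
p,R,o=tool(); T=np.array(c["cam_to_world"]);print("cam in tool",R.T@(T[:3,3]-p))
P=cloud(c);x=P.reshape(-1,3)
m=x[abs(x[:,2]-.068)<.004];m=m[np.linalg.norm(m[:,:2]-[.585,-.062],axis=1)<.115]
print(np.median(m[:,2]),cv2.minEnclosingCircle(m[:,:2].astype(np.float32)*1000))
k=x[(abs(x[:,2]-.078)<.004)&(np.linalg.norm(x[:,:2]-[.537,-.13],axis=1)<.025)]
print(len(k),k.mean(0),cv2.minAreaRect(k[:,:2].astype(np.float32)*1000))
print(proj(c,[.537,-.13,.078]))
delta([.537,-.13,.15],-35)
```

```text
cam in tool [ 7.00478828e-02 -1.11565543e-04 -1.21354885e-01]
0.06882161475817816 ((584.0350952148438, -62.996238708496094), 108.64661407470703)
811 [ 0.53645855 -0.13298465  0.07833066] ((536.1013793945312, -133.3247833251953), (26.427486419677734, 25.71339988708496), 55.31959915161133)
(np.float64(325.05801754166924), np.float64(181.00232792098075))
tcp [ 0.5332 -0.1319  0.2467] psi -35.62 F [ 0.4 -0.3 -1.5] j7 -0.13 open 0.02283741280971613
delta [0.004  0.0022 0.0967] twist -0.62
```

View pics/w2.png

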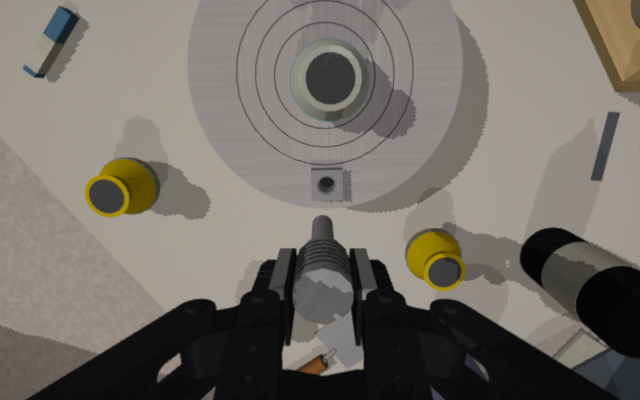

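The wrist view shows the bush hole at about (326,184) and the held pin upright with its tip at (322,220). I'll measure both from this same camera so the calibration error cancels.

Run:
```python
from h import *
c=env.camera("wrist"); g=cv2.cvtColor(c["frame"],6)
r=g[172:197,313:340]; m=(r<85).astype(np.uint8)
n,l,s,ce=cv2.connectedComponentsWithStats(m); print(s[1:],ce[1:]+[313,172])
i=1+np.argmin(np.linalg.norm(ce[1:]+[313,172]-[326,184],axis=1)); h=ce[i]+[313,172]
H=onz(c,*h,.0765); print("hole",H)
p,R,o=tool();X=((cloud(c)-p)@R)
for a,b in((.03,.04),(.04,.05),(.05,.06),(.06,.07),(.07,.075)):
    k=X[(X[...,2]>a)&(X[...,2]<b)&(abs(X[...,0])<.02)&(abs(X[...,1])<.02)]
    print(a,len(k),k.min(0),k.max(0),np.median(k,0))
k=X[(abs(X[...,0])<.02)&(abs(X[...,1])<.02)];print("tip z",k[:,2].max())
delta(H,-35); print((R.T@(H-p)))
```

```text
[[  5   5  17  16 203]] [[325.89655172 184.68965517]]
hole [ 0.53568977 -0.13267397  0.0765    ]Traceback (most recent call last):
  File "<stdin>", line 10, in <module>
    return umr_minimum(a, axis, None, out, keepdims, initial, where)
ValueError: zero-size array to reduction operation minimum which has no identity
```

Run:
```python
from h import *
c=env.camera("wrist"); p,R,o=tool()
g=cv2.cvtColor(c["frame"],6)
for v in (214,217,220,226,232): print(v,g[v,304:342].tolist())
for u,v in((322,215),(322,225)):
    q,d=ray(c,u,v); q=R.T@(q-p);d=R.T@d
    print("tip plane",(q+d*(.0795-q[2])/d[2]),"front",(q+d*(.006-q[0])/d[0]))
T=np.array(c["cam_to_world"]);print((R.T@(np.array([.5357,-.1327,.078])-p)), [proj(c,p+R@np.array([x,0,.0795])) for x in(0,.006)],c["cx"])
q,d=ray(c,325.9,184.7);print("hole")
delta([.5357,-.1327,.15],-35)
```

```text
214 [163, 163, 163, 163, 163, 163, 163, 163, 162, 162, 162, 163, 162, 162, 160, 159, 158, 158, 157, 157, 158, 158, 160, 162, 162, 162, 162, 163, 162, 163, 162, 163, 162, 162, 162, 162, 161, 161]
217 [163, 163, 163, 163, 163, 163, 163, 163, 163, 163, 158, 134, 103, 94, 85, 81, 77, 73, 71, 69, 66, 62, 59, 64, 81, 121, 155, 162, 162, 162, 162, 162, 162, 162, 162, 162, 162, 161]
220 [163, 163, 163, 163, 163, 163, 163, 162, 158, 121, 93, 88, 88, 87, 84, 80, 77, 74, 71, 69, 67, 62, 57, 55, 54, 52, 62, 114, 155, 161, 162, 162, 162, 162, 162, 162, 162, 162]
226 [163, 163, 163, 163, 162, 163, 163, 159, 109, 89, 87, 88, 88, 85, 83, 81, 77, 74, 72, 69, 66, 62, 59, 56, 54, 53, 51, 52, 79, 154, 161, 162, 162, 162, 162, 161, 161, 161]
232 [164, 163, 163, 163, 163, 163, 161, 143, 98, 87, 88, 88, 88, 86, 83, 79, 76, 74, 71, 69, 67, 63, 59, 56, 55, 53, 52, 51, 61, 116, 157, 162, 162, 162, 161, 162, 161, 161]
tip plane [ 0.00439215 -0.00041224  0.0795    ] front [ 0.006      -0.00040136  0.07462235]
tip plane [-0.00182829 -0.00044216  0.0795    ] front [ 0.006      -0.00039051  0.0577954 ]
[0.00064027 0.00278511 0.16901871] [(np.float64(322.73489127357203), np.float64(222.07471655274085)), (np.float64(322.69144472428343), np.float64(212.3851335400199))] 322.538104511382
hole
tcp [ 0.5335 -0.1316  0.247 ] psi -34.88 F [-0.2 -0.3 -2. ] j7 -0.12 open 0.02235569046966926
delta [0.0005 0.0026 0.097 ] twist 0.12
```

Request:
send_rows --pt "0.0006 0.003 0.02" --pt "0.0006 0.003 0.05" --pt "0.0006 0.003 0.075" --pt "0.0006 0.003 0.084" --pt "0.0006 0.003 0.087" --pt "0.0006 0.003 0.09" --pt "0.0006 0.003 0.0925" --pt "0.0006 0.003 0.0925" --twist '[0,0,0,0,0,0,0,0]' --jaw '[15,15,15,15,15,15,15,15]'

```text
time_s: 6.28
tcp_pos: [0.5375, -0.133, 0.1561]
tool_rot: [0.0, 0.887, 0.462, 0.0]
ft_force: [-1.1, -1.6, -1.6]
opening: 0.023
grasp_force: 40.0
```

Run:
```python
from h import *
c=env.camera("wrist");cv2.imwrite("pics/w3.png",c["frame"][120:300,200:460].repeat(3,0).repeat(3,1))
delta([.5357,-.1327,.1295],-35)
```

```text
tcp [ 0.5375 -0.1331  0.1561] psi -35.03 F [-0.2 -0.3 -0.9] j7 -0.02 open 0.02279455159761032
delta [-0.0007 -0.0017  0.0266] twist -0.03
```

View pics/w3.png

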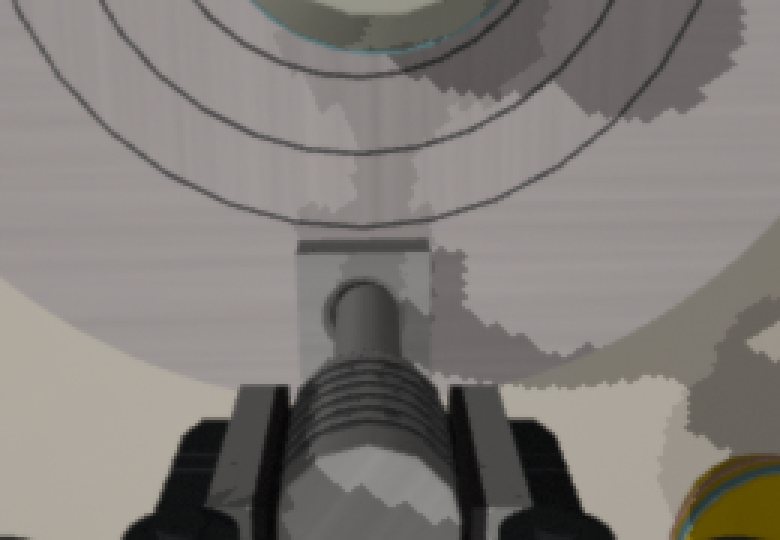

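The pin tip sits at the mouth but about 1.7 mm to the right of the hole's centre (crop columns 367 against 358). I'll shift it left and lower it.

Request:
send_rows --pt "-0.0004 -0.0017 0" --pt "-0.0004 -0.0017 0.003" --pt "-0.0004 -0.0017 0.006" --pt "-0.0004 -0.0017 0.009" --pt "-0.0004 -0.0017 0.009" --twist '[0,0,0,0,0]' --jaw '[15,15,15,15,15]'

```text
time_s: 6.95
tcp_pos: [0.5354, -0.1323, 0.1464]
tool_rot: [-0.0, 0.887, 0.461, -0.0]
ft_force: [-0.6, 0.5, -2.4]
opening: 0.0228
grasp_force: 40.1
```

Going in freely.

Request:
send_rows --pt "0 0 0.004" --pt "0 0 0.008" --pt "0 0 0.011" --pt "0 0 0.013" --pt "0 0 0.014" --pt "0 0 0.014" --twist '[0,0,0,0,0,0]' --jaw '[15,15,15,15,15,15]'

```text
time_s: 7.7
tcp_pos: [0.5357, -0.1325, 0.1328]
tool_rot: [-0.0, 0.887, 0.461, -0.0]
ft_force: [0.5, -0.4, -1.7]
opening: 0.0225
grasp_force: 40.1
```

Request:
send_rows --pt "0 0 0.002" --pt "0 0 0.002" --pt "0 0 0.002" --pt "0 0 0.002" --pt "0 0 -0.002" --pt "0 0 -0.005" --pt "0 0 -0.005" --twist '[0,0,0,0,0,0,0]' --jaw '[15,36,36,36,36,36,36]'

```text
time_s: 8.57
tcp_pos: [0.5359, -0.1325, 0.1382]
tool_rot: [0.0, 0.887, 0.461, 0.0]
ft_force: [0.0, -0.6, 0.1]
opening: 0.0304
grasp_force: 0.0
```

Run:
```python
from h import *
c=env.camera("side");u,v=map(int,proj(c,[.5357,-.1327,.12]));print(u,v)
f=c["frame"][v-50:v+50,u-65:u+65];cv2.imwrite("pics/s1.png",cv2.resize(f,None,fx=6,fy=6,interpolation=2))
p,R,o=tool()
for z in(.078,.1,.110,.132): print(z,(np.array(proj(c,[.5357,-.1327,z]))-[u-65,v-50])*6)
delta([.5357,-.1327,.138],-35)
```

```text
344 172
0.078 [391.54859181 389.2749517 ]
0.1 [393.62116334 343.77311451]
0.11 [394.58040077 322.64290712]
0.132 [396.72930978 275.14155603]
tcp [ 0.5358 -0.1325  0.1381] psi -35.04 F [-0.1  0.5 -0.3] j7 -0.0 open 0.0302006148248793
delta [-0.0003  0.      0.0001] twist -0.04
```

View pics/s1.png

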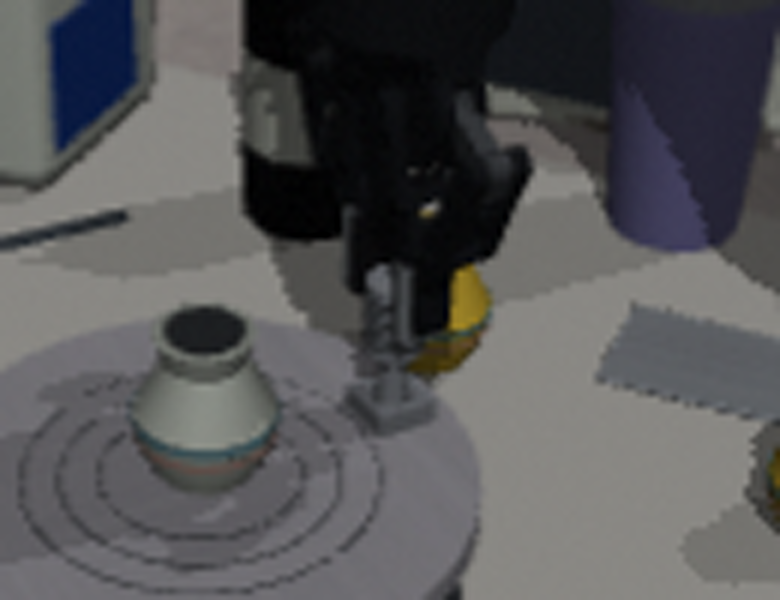

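The side crop shows the pin standing in the bush (grip from about (385,265) to (385,355)) with the fingers around its upper grip. If I raise the fingers a little more, they will clear the grip once it drops. Then I'll sweep counter-clockwise.

Request:
send_rows --pt "0 0 -0.005" --pt "0.0001 0.0037 -0.005" --pt "0.0003 0.0074 -0.005" --pt "0.0007 0.0111 -0.005" --pt "0.0013 0.0148 -0.005" --pt "0.002 0.0184 -0.005" --pt "0.0029 0.022 -0.005" --pt "0.0039 0.0256 -0.005" --pt "0.0051 0.0291 -0.005" --twist '[0,-2.5,-5,-7.5,-10,-12.5,-15,-17.5,-20]' --jaw '[36,36,36,36,36,36,36,36,36]'

```text
time_s: 9.75
tcp_pos: [0.5626, -0.1451, 0.1428]
tool_rot: [-0.0, 0.793, 0.61, -0.0]
ft_force: [-1.1, 0.5, 0.5]
opening: 0.0309
grasp_force: 0.6
```

```bash
cat > chk.py <<'E'
from h import *
C=np.array([.585,-.0625])
c=env.camera("scene");P=cloud(c)
p,R,o=tool();Q=P.reshape(-1,3)
r=np.linalg.norm(Q[:,:2]-C,axis=1)
k=Q[(r<.04)&(Q[:,2]>.12)&(Q[:,2]<.14)];print("vase",k.mean(0)) if len(k) else 0
c=env.camera("side");Q=cloud(c).reshape(-1,3);r=np.linalg.norm(Q[:,:2]-C,axis=1)
for nm,Q2 in(("scene",P.reshape(-1,3)),("side",Q)):
    r=np.linalg.norm(Q2[:,:2]-C,axis=1)
    k=Q2[(r>.062)&(r<.112)&(Q2[:,2]>.0745)&(Q2[:,2]<.0815)]
    if len(k): m=np.median(k,0);print(nm,"bush n",len(k),m,np.degrees(np.arctan2(m[1]-C[1],m[0]-C[0])))
a=p[:2]-C;print("tcp r",np.linalg.norm(a),"ang",np.degrees(np.arctan2(a[1],a[0])))
delta(p,0)
E
python3 chk.py
```

```text
vase [ 0.58709933 -0.06477801  0.13262411]
scene bush n 64 [ 0.55988022 -0.13560552  0.07854286] -108.96322907992331
side bush n 67 [ 0.5529663  -0.13738386  0.07789844] -113.16019740287516
tcp r 0.08561777565170102 ang -104.63449889736052
tcp [ 0.5633 -0.1454  0.1429] psi -14.99 F [-0.3  0.   0.2] j7 0.25 open 0.030887044097660948
delta [0.0001 0.     0.    ] twist -14.99
```

The head turns with the pin. I'll keep sweeping.

Request:
send_rows --pt "0.0001 0.0037 0" --pt "0.0003 0.0074 0" --pt "0.0007 0.0111 0" --pt "0.0013 0.0148 0" --pt "0.002 0.0184 0" --pt "0.0029 0.022 0" --pt "0.0039 0.0256 0" --pt "0.0051 0.0291 0" --twist '[-2.5,-5,-7.5,-10,-12.5,-15,-17.5,-20]' --jaw '[36,36,36,36,36,36,36,36]'

```text
time_s: 10.85
tcp_pos: [0.5925, -0.1478, 0.1429]
tool_rot: [0.001, 0.675, 0.738, 0.0]
ft_force: [-0.5, 0.5, -0.2]
opening: 0.0312
grasp_force: 0.1
```

```bash
python3 chk.py
```

```text
vase [ 0.58897983 -0.06397242  0.13254883]
scene bush n 58 [ 0.59012645 -0.1401626   0.0784335 ] -86.22342997547808
side bush n 62 [ 0.58326716 -0.141104    0.07758828] -91.26289297107373
tcp r 0.08564244459180295 ang -84.3396157360865
tcp [ 0.5932 -0.1477  0.143 ] psi 5.04 F [-0.5  0.2  0.6] j7 0.49 open 0.030930904481257484
delta [-0.      0.0002  0.    ] twist 5.04
```

Request:
send_rows --pt "0.0001 0.0037 0" --pt "0.0003 0.0074 0" --pt "0.0007 0.0111 0" --pt "0.0013 0.0148 0" --pt "0.002 0.0184 0" --pt "0.0029 0.022 0" --pt "0.0039 0.0256 0" --pt "0.0051 0.0291 0" --twist '[-2.5,-5,-7.5,-10,-12.5,-15,-17.5,-20]' --jaw '[36,36,36,36,36,36,36,36]'

```text
time_s: 11.95
tcp_pos: [0.6206, -0.1399, 0.1428]
tool_rot: [0.0, 0.536, 0.844, -0.0]
ft_force: [0.6, -0.7, 0.3]
opening: 0.0307
grasp_force: 0.0
```

```bash
python3 chk.py
```

```text
vase [ 0.58927068 -0.06354498  0.13272139]
scene bush n 28 [ 0.5942631  -0.13545655  0.07838242] -82.76402371963431
side bush n 43 [ 0.58365218 -0.13761827  0.07798738] -91.02793091085421
tcp r 0.08519098840280606 ang -64.82290912400013
tcp [ 0.621  -0.1397  0.1429] psi 25.05 F [ 0.   0.2 -0.5] j7 0.73 open 0.030456883119285873
delta [-0.0001  0.0003 -0.    ] twist 25.05
```

The bush stayed behind at about −86° while the fingers went on, so the pin has probably dropped. I'll back straight up and check.

Request:
send_rows --pt "0 0 -0.02" --pt "0 0 -0.06" --pt "0 0 -0.1" --pt "0 0 -0.14" --pt "0 0 -0.14" --twist '[0,0,0,0,0]' --jaw '[36,36,36,36,36]'

```text
time_s: 12.68
tcp_pos: [0.6227, -0.141, 0.2883]
tool_rot: [0.004, 0.538, 0.843, 0.002]
ft_force: [0.3, -0.6, 0.6]
opening: 0.0307
grasp_force: 0.0
```

Run:
```python
from h import *
c=env.camera("side");u,v=map(int,proj(c,[.588,-.147,.09]))
cv2.imwrite("pics/s2.png",cv2.resize(c["frame"][v-50:v+50,u-65:u+65],None,fx=6,fy=6,interpolation=2))
for n in("scene","side"):
    c=env.camera(n);Q=cloud(c).reshape(-1,3)
    k=Q[(np.linalg.norm(Q[:,:2]-[.588,-.147],axis=1)<.025)&(Q[:,2]>.084)&(Q[:,2]<.2)]
    print(n,len(k),np.percentile(k[:,2],[50,90,98,100]),k[k[:,2]>np.percentile(k[:,2],60)].mean(0))
    k=Q[(np.linalg.norm(Q[:,:2]-[.585,-.0625],axis=1)<.04)&(Q[:,2]>.12)&(Q[:,2]<.14)];print("vase",k.mean(0))
```

```text
scene 118 [0.10937633 0.11218975 0.11329645 0.11372951] [ 0.59018396 -0.14635164  0.11154596]
vase [ 0.58920339 -0.06360689  0.13248363]
side 131 [0.10316683 0.11045997 0.11128272 0.11140932] [ 0.5898747  -0.14476355  0.1095624 ]
vase [ 0.58659164 -0.06211822  0.13049178]
```

View pics/s2.png

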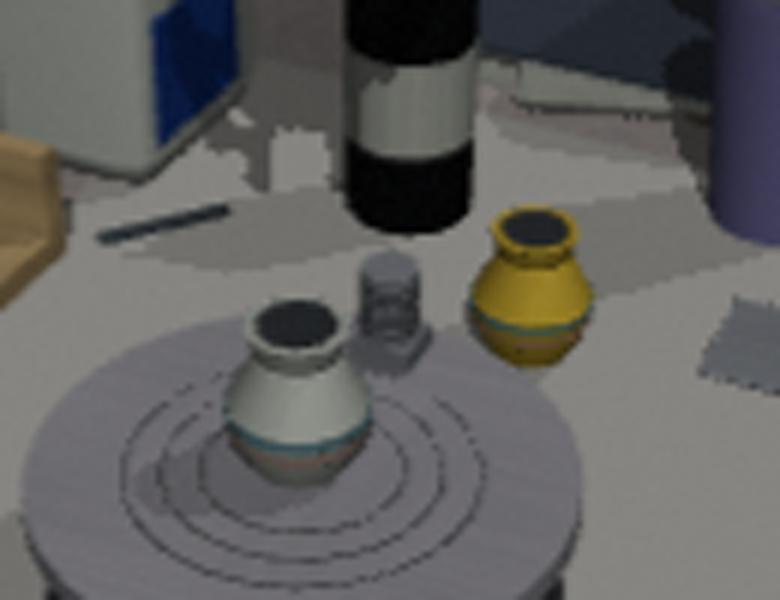

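The crop shows the pin's grip at (390,300) sitting directly on the bush block with no shank visible. Its top reads about 110 mm, which is what a flush grip should give, and the vase is standing in the middle. The gripper is clear, so I'm handing in.

```bash
python3 -c "
from bench import env
print(env.sign_off())"
```

```text
the job is handed in; nothing more can be done
None
```

I handed the job in with the lock pin dropped into an index hole and its grip flush on the bush block to within about 1 mm, the vase upright near the middle of the head, and the gripper clear of everything; sign-off returned no verdict.

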